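Fit the sieve lid of the dusting shaker and take its cap off

TASK

Get the steel dusting shaker ready to use: its sieve lid is still nested inside the teal cap beside it. Holding the lid set by the cap only, carry it over to the shaker and press it straight down until the sieve lid snaps fully home in the mouth, then pull the cap alone straight up, leaving the sieve lid seated and the shaker standing where it was, with the things round about left alone. Finish while still holding the cap in the gripper, well clear above the shaker; do not put it down.

Things in the scene. Friction and masses are not known exactly. Their poses are not given: they have to be found in the camera images.
- shaker: the open dusting shaker: loose upright steel cylinder, 59 mm wide, 86 mm tall, about 0.55 kg, on the worktop beside the lid set (either side of it). Origin: centre of its underside, z up its axis. Above a shoulder at 69 to 73.5 mm is a neck 50 mm wide
- shaker_rim (a point): centre of the shaker's open rim, on its axis, 86 mm above the shaker's origin. The mouth is 45 mm across; three springy dimples inside, 4 mm below the rim, snap into the groove of the sieve lid. The sieve lid's flange rests on the rim when home
- sieve_lid: the sieve lid: round steel push-in lid, 26 mm tall, 40 g, at the start standing on the worktop hidden in the cap. Origin: centre of its underside, z up. Plug 16 mm long, 42 mm wide tapering to 34 at the foot; flange 52 mm wide at 16 to 19 mm; perforated drum 43 mm wide above. Home: origin on the shaker's axis, 70 mm above its origin. Going in takes some 4 to 7 N; home, over 6 N holds it
- cap: the cap: round ribbed teal plastic, 63 mm wide, 22 mm tall, 40 g, open below. Origin: centre of its lower rim, z up; upright side to grip from 0 to 20 mm. Nested (as at the start, rim 9 mm above the worktop) its origin is 9 mm above the sieve lid's, it rests on the drum, so pressing it presses the sieve lid, and nibs catch under the flange; a pull of 2 to 4 N parts them
- pod_brown: a white coffee pod with a brown top, 52 mm in diameter and 43 mm tall, origin at the centre of its underside; a bystander to leave alone
- pod_green: a white coffee pod with a green top, 52 mm in diameter and 43 mm tall, origin at the centre of its underside; a bystander to leave alone
- biscuit: a wrapped biscuit bar lying flat, 80 x 185 x 11 mm, long along its y, origin at the centre of its underside; a bystander to leave alone
- mug: a white mug with red dots, 86 mm across, 118 mm with its handle, 106 mm tall, origin at the centre of its underside; a bystander to leave alone

How it is judged:
On the way, in this order (a step that is already met when the one before it is completed fails the run):
1. the lid set is lifted off the worktop, the sieve lid still nested in the cap (height (world z) of sieve_lid above 0.03 m and z of cap in the frame of sieve_lid below 0.0115 m), for 0.2 s.
2. the sieve lid is pressed home in the shaker with the cap still on (z of sieve_lid in the frame of shaker below 0.0712 m and horizontal distance between sieve_lid and shaker below 0.003 m and angle between the z axis of sieve_lid and the z axis of shaker, either way round below 0.06 rad and z of cap in the frame of sieve_lid below 0.0115 m), for 0.1 s.
At the end, for the whole second after the job is handed in: Sieve lid within 1.5 mm of fully home, 3 mm of the axis and 0.06 rad of square; shaker upright on the worktop within 30 mm of its start; cap at rest in the gripper, touching neither, its lower rim over 125 mm above the worktop (some 30 mm clear of the sieve lid) (z of sieve_lid in the frame of shaker between 0.068 and 0.0715 m and horizontal distance between sieve_lid and shaker below 0.003 m and angle between the z axis of sieve_lid and the z axis of shaker, either way round below 0.06 rad and angle between shaker's own z axis and vertical below 0.05 rad and height (world z) of shaker below 0.004 m and linear speed of shaker below 0.02 m/s and distance of shaker from where it was at the start of the episode below 0.03 m and height (world z) of cap above 0.125 m and linear speed of cap below 0.03 m/s and contact force between the fingers and cap above 1 N and contact force between cap and sieve_lid below 0.05 N and contact force between cap and shaker below 0.05 N); the arm keeps its last pose, push and grip.
It fails at once if the sieve lid parts from the cap, or falls out of it, anywhere but home in the shaker (distance between cap and sieve_lid above 0.013 m and (z of sieve_lid in the frame of shaker above 0.073 m or horizontal distance between sieve_lid and shaker above 0.006 m)).
It fails at once if the gripper touches the sieve lid instead of the cap (contact force between the fingers and sieve_lid above 0.5 N).
It fails at once if the shaker is tipped or lifted (angle between shaker's own z axis and vertical above 0.2 rad or height (world z) of shaker above 0.012 m).
It fails at once if a bystander is disturbed (distance of any of pod_brown, pod_green, biscuit, mug from where it was at the start of the episode above 0.02 m).
It also fails if it takes over 35 s, if anything falls off the work surface, if the arm or the gripper's body presses on something with over 40 N, if the wrist force passes 120 N, or if a joint passes its speed limit or range.

ROBOT

A 6-joint arm with a two-finger parallel gripper is mounted at the origin on a cart in front of the work surface, level with it; the furniture and walls round the work are solid. World frame = base frame: x ahead of the robot, y to its left, z up, the work surface at z = 0. Lengths are in m, angles in rad, forces in N, time in s.
With the tool pointing down it reaches from about 0.375 to 0.925 m from the base axis. Payload 5.7 kg.
Tool frame: the origin (TCP) lies on the centre line of the jaws, within the pads' length; the fingertips stand 14 mm ahead of it and the grasp point (between the pads) lies 5 mm behind it (manip.nose_length is the distance from the TCP to the fingertips, in m); z points along the fingers, y is the line along which they close (so a half turn about z gives the same grasp; the last joint's range is limited). The gripper opens to 88 mm and grips with 3 to 60 N. Pads are 20 mm wide; open, the fingers measure 115 mm over their backs; the gripper's body (75 mm by 178 mm) begins 61 mm behind the grasp point.
Start: joints at [1.137, 0.359, 1.51, -0, 1.272, -0.115], TCP at [0.188, 0.57, 0.237] pointing down, gripper open.
Joint ranges: [-2.97, 2.97], [-1.01, 2.36], [0.21, 2.38], [-0.96, 4.11], [0.2, 2.71], [-2.98, 2.98]. Speed limits (rad/s): [2.39, 2.39, 3.14, 3.14, 3.14, 3.14].

INTERFACE

Orientations are given as a 3x3 rotation matrix whose columns are the frame's x, y, z axes.
In Python, from bench import manip, imaging, ticket gives the robot as it stands (manip), with the cameras (imaging) and the job (ticket).
- The arm moves only by the tool steer_hand, called after "Request:" in YAML: its name, and indented under it one key for each argument. Schema: {"type":"object","properties":{"rows":{"type":"array","items":{"type":"number"},"minItems":6,"maxItems":72},"aperture":{"type":"number"},"only":{"type":"string"},"quiet":{"type":"boolean"},"lines":{"type":"string"}},"required":["rows"],"additionalProperties":false}. rows is one flat list of numbers that holds 1 to 12 rows one after another, with no inner brackets; each row has 6 numbers: dx, dy, dz in fractions of the full range, 1 being 0.8 m, then a rotation vector rx, ry, rz in parts of the range, where 1.0 means 2 pi rad; each row shifts and turns the commanded pose from where the row before left it, along the tool's axes as they then stand; what a row does not reach is not made up. A row lasts 1/10 s, in which the tool goes at most 0.05 m and 0.15 rad, less where a joint would pass 70% of its speed; a pose out of reach is approached as far as the arm can. aperture is the finger opening in m, set as the call begins (left out keeps the last). The fingers move at their own pace and stop on an object; the grip force is fixed at half the most. Time passes only in rows, so rows that do not move let the fingers close. The tool returns the time, the measured TCP pose, the force, the opening and the grip force at its end. only (a regular expression) keeps the lines of the reply that match it, lines (a string "A,B") keeps lines A to B, and quiet returns only ok. Input that does not fit is refused with a message, and nothing moves.
- manip.state(): the state, without advancing time (a new reading comes with each control period).
- imaging.camera(name): name is "scene" or "top" or "wrist"; returns a dict with "image" (420x560x3 uint8, red, green, blue), "range_z" (420x560 float32, m along the optical axis (not along the pixel's ray), 0 where there is no reading), "vfov" (degrees; the focal length in pixels is half the picture's height over the tangent of half this angle, whatever the lens; pixels are square), "cx", "cy" (the principal point, pixels), "k1" (the pictures are not rectified: a ray, as slopes to the right and down, at radius r is drawn at 1 + k1 r^2 times it, then the intrinsics apply), "eye" and "rotation" of the camera in the world. Camera axes: x right, y down, z forward; pixel columns grow to the right and rows downward; lengths in m; the calibration is good to about 2 mm. A picture is of the moment at which its call begins.
- ticket.close_job(): hands the job in; it is judged then, once.
The state is a dict: "time_s": time; "joint_positions": joint angles; "dq": joint speeds; "effort": joint torques, N m; "tool_pos": TCP position; "eef_rot": TCP orientation; "force": force on the tool from outside, world axes, zero at the start; "ft_torque": the same for the moment, N m; "gripper_width": finger opening in m; "finger_force": force on a finger pad.
Only numpy, scipy, OpenCV 4.12 (cv2) and the standard library are available. Lean on these libraries where they do the work, as an engineer would, in place of code of your own. Each camera call takes 0.05 s, during which the arm holds its last target. There are 200 camera calls.

## Working session

There is one attempt and no reset: what is moved stays moved. The work goes in short steps, Python scripts to look and compute and a tool call to move; the robot and the scene stay as the last step left them, time stands still between calls to the robot, and variables do not carry over. Pictures are saved under pics/ and viewed, at most 10 in all, crops included, and the job is handed in when it is done.

```bash
mkdir -p pics; ls; cat > h.py <<'E'
import numpy as np, cv2
from bench import manip, imaging, ticket
def cam(n):
    c=imaging.camera(n); c['f']=c['image'].shape[0]/2/np.tan(np.radians(c['vfov'])/2); return c
def K(c): return np.array([[c['f'],0,c['cx']],[0,c['f'],c['cy']],[0,0,1.]])
def rays(c,uv):
    uv=np.asarray(uv,float).reshape(-1,1,2)
    p=cv2.undistortPoints(uv,K(c),np.array([c['k1'],0,0,0.])).reshape(-1,2)
    return np.c_[p,np.ones(len(p))]
def plane(c,uv,z):
    d=rays(c,uv)@np.array(c['rotation']).T; e=np.array(c['eye'])
    return e+d*((z-e[2])/d[:,2])[:,None]
def cloud(c):
    h,w=c['range_z'].shape
    v,u=np.mgrid[:h,:w]
    r=rays(c,np.c_[u.ravel(),v.ravel()])*c['range_z'].reshape(-1,1)
    return (r@np.array(c['rotation']).T+np.array(c['eye'])).reshape(h,w,3)
def save(c,n): cv2.imwrite('pics/'+n,c['image'][:,:,::-1])
E
python3 - <<'E'
from h import *
for n in('top','scene'):
    c=cam(n); save(c,n+'1.png'); print(n,c['eye'],np.round(c['rotation'],3).tolist(),c['f'],c['k1'],c['cx'],c['cy'])
    import pickle; pickle.dump(c,open(n+'.pkl','wb'))
s=manip.state(); print({k:np.round(v,3).tolist() for k,v in s.items()})
E
```

```text
bench.py
pics
top [ 0.41622464 -0.11111503  1.33811046] [[0.01, -0.991, 0.131], [-1.0, -0.01, -0.003], [0.004, -0.131, -0.991]] 435.5090364183606 -0.09550911040560096 284.4301264954039 208.09868969467217
scene [ 0.04127209 -1.19052485  1.01353077] [[0.884, -0.302, 0.358], [-0.468, -0.537, 0.702], [-0.02, -0.788, -0.615]] 523.7799141802726 0.0694708932989373 273.9408513357567 207.24888210304593
{'time_s': 0.1, 'joint_positions': [1.137, 0.359, 1.511, 0.0, 1.272, -0.115], 'dq': [0.001, -0.001, -0.003, -0.0, -0.002, 0.001], 'effort': [0.001, -51.635, -27.141, 0.068, 0.028, -0.0], 'tool_pos': [0.188, 0.569, 0.236], 'eef_rot': [[-0.95, 0.313, -0.001], [0.313, 0.95, -0.001], [0.0, -0.002, -1.0]], 'force': [0.03, -0.075, 0.23], 'ft_torque': [0.013, -0.022, -0.017], 'finger_force': 0.0, 'gripper_width': 0.088}
```

View pics/top1.png

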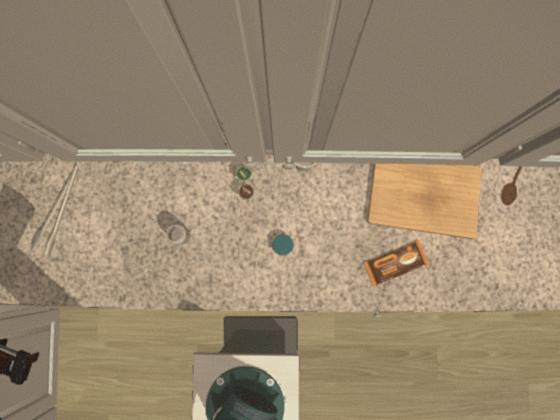

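View pics/scene1.png

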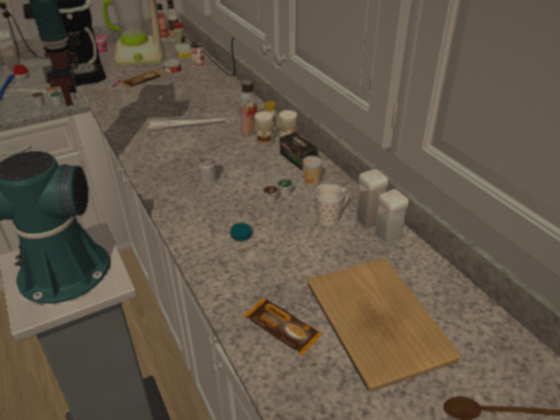

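The top view shows the teal cap at about (283,244), the steel shaker at about (177,234), pods at (243,173) and (246,191), and the biscuit at (396,262). The scene view shows the cap at (241,231), the shaker at (208,172) and the mug at (330,205). Overhead cabinets are far ahead of the work. Next I measure.

```bash
python3 - <<'E'
from h import *
import pickle
def crop(c,u,v,r,n): 
    cv2.imwrite('pics/'+n,cv2.resize(c['image'][v-r:v+r,u-r:u+r,::-1],(400,400),interpolation=cv2.INTER_CUBIC))
for n,(u,v),(su,sv) in(('top',(283,244),(177,234)),('scene',(241,231),(208,172))):
    c=pickle.load(open(n+'.pkl','rb')); P=cloud(c)
    hsv=cv2.cvtColor(c['image'],cv2.COLOR_RGB2HSV)
    m=cv2.inRange(hsv,(80,90,30),(105,255,255)); m2=np.zeros_like(m); m2[v-25:v+25,u-25:u+25]=m[v-25:v+25,u-25:u+25]
    k,l,st,ce=cv2.connectedComponentsWithStats(m2); i=1+st[1:,4].argmax(); print(n,'cap',st[i],ce[i],plane(c,ce[i],.031),'plane .02',plane(c,ce[i],.02))
    q=P[l==i]; t=q[q[:,2]>.026]; print(' depth cap: maxz',np.percentile(q[:,2],[50,95]),'xy mid',(t.min(0)+t.max(0))/2,t.max(0)-t.min(0),len(t))
    w=P[sv-30:sv+30,su-30:su+30].reshape(-1,3); 
    for a,b in((.015,.065),(.078,.1)):
        t=w[(w[:,2]>a)&(w[:,2]<b)]; print(' shaker',a,len(t),(t.min(0)+t.max(0))/2,t.max(0)-t.min(0))
    print(' table z',np.median(w[:,2]))
    crop(c,su,sv,30,n+'_sh.png')
a=cv2.imread('pics/top_sh.png');b=cv2.imread('pics/scene_sh.png');cv2.imwrite('pics/sh.png',np.hstack([a,b]))
E
```

```text
top cap [274 246   1   1   1] [274. 246.] [[ 0.47398004 -0.08433974  0.031     ]] plane .02 [[ 0.47446609 -0.08411441  0.02      ]]
 depth cap: maxz [0.03432859 0.03432859] xy mid [ 0.47383297 -0.08440792  0.03432859] [0. 0. 0.] 1
 shaker 0.015 227 [0.50419396 0.20345894 0.03996362] [0.05481107 0.0557609  0.04966524]
 shaker 0.078 69 [0.50454286 0.20332842 0.08492667] [0.04912763 0.04970078 0.01357276]
 table z 0.0006188767045244292
scene cap [231 224  20  16 264] [240.59090909 231.38257576] [[ 0.47543855 -0.12172534  0.031     ]] plane .02 [[ 0.48029929 -0.10975951  0.02      ]]
 depth cap: maxz [0.02931198 0.03392619] xy mid [ 0.27331049 -0.63634891  0.51984302] [0.4640768  1.10835187 0.9873755 ] 207
 shaker 0.015 247 [0.50237201 0.20224217 0.03999573] [0.05878175 0.07305132 0.04956874]
 shaker 0.078 63 [0.50278602 0.20352188 0.08393574] [0.04857071 0.05392933 0.01181237]
 table z -0.000777928605600442
```

View pics/sh.png

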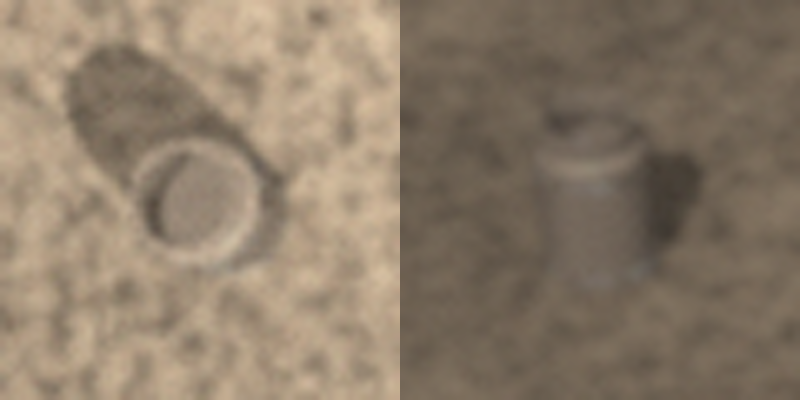

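The manual's scale: shifts go in shares of 0.8 m and turns go in shares of 2 pi rad. Converting my numbers, -0.035 m / 0.8 = -0.0438, -0.03 m / 0.8 = -0.0375, -0.106 rad / 6.2832 = -0.0169.

Request:
steer_hand:
  rows: [0,0,0,0,0,-0.0169,0,0,0,0,0,-0.0169,0,0,0,0,0,-0.0169,-0.0375,-0.0438,0,0,0,0,-0.0375,-0.0438,0,0,0,0,-0.0375,-0.0438,0,0,0,0,-0.0375,-0.0438,0,0,0,0,-0.0375,-0.0438,0,0,0,0,-0.0375,-0.0438,0,0,0,0,-0.0375,-0.0438,0,0,0,0,-0.0375,-0.0438,0,0,0,0,0,0,0,0,0,0]
  aperture: 0.088

```text
time_s: 1.3
tool_pos: [0.4312, 0.2857, 0.2365]
eef_rot: [[-1.0, 0.006, 0.001], [0.006, 1.0, -0.002], [-0.001, -0.002, -1.0]]
force: [-0.1, 0.7, -0.1]
gripper_width: 0.0875
finger_force: 0.0
```

```bash
python3 - <<'E'
from h import *
c=cam('wrist'); save(c,'w1.png'); print(c['eye'],np.round(c['rotation'],3).tolist(),c['f'])
print(np.round(manip.state()['eef_rot'],4).tolist(), manip.nose_length)
import pickle
c=pickle.load(open('top.pkl','rb'));P=cloud(c)
w=P[224:266,262:304].reshape(-1,3)
for a in(.012,.022,.027):
  t=w[(w[:,2]>a)&(w[:,2]<.05)];print(a,len(t),(t.min(0)+t.max(0))/2,t.max(0)-t.min(0),t.mean(0))
print('sat',cv2.cvtColor(c['image'],cv2.COLOR_RGB2HSV)[244,283])
E
```

```text
[0.35733274 0.28755313 0.38427094] [[0.006, 0.961, 0.275], [1.0, -0.006, -0.003], [-0.002, 0.275, -0.961]] 360.0858202921627
[[-1.0, 0.0054, -0.0003], [0.0054, 1.0, -0.0005], [0.0003, -0.0005, -1.0]] 0.014
0.012 348 [ 0.47750153 -0.11130014  0.030936  ] [0.06016027 0.06020496 0.01769323] [ 0.47786263 -0.11029193  0.03110858]
0.022 348 [ 0.47750153 -0.11130014  0.030936  ] [0.06016027 0.06020496 0.01769323] [ 0.47786263 -0.11029193  0.03110858]
0.027 329 [ 0.47750204 -0.11124873  0.03341298] [0.06015926 0.06010213 0.01273926] [ 0.47791356 -0.11069298  0.03143808]
sat [ 85  80 102]
```

View pics/w1.png

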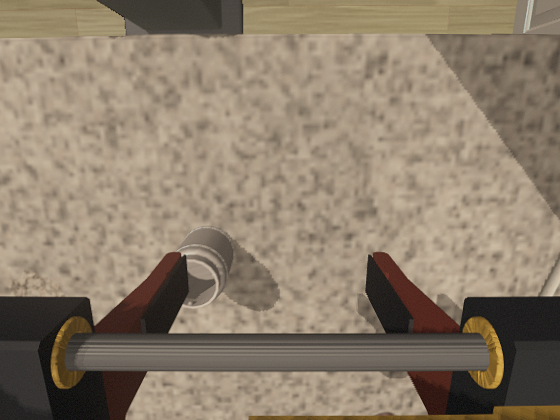

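The wrist view shows the shaker at about (208,268), partly behind the left finger, so I centre it and measure its rim.

Converted, -0.03 m / 0.8 = -0.0375, -0.023 m / 0.8 = -0.0288.

Request:
steer_hand:
  rows: [-0.0188,-0.0375,0,0,0,0,-0.0188,-0.0375,0,0,0,0,-0.015,-0.0288,0,0,0,0,0,0,0,0,0,0,0,0,0,0,0,0,0,0,0,0,0,0]

```text
time_s: 1.95
tool_pos: [0.4688, 0.2078, 0.2365]
eef_rot: [[-1.0, -0.0, -0.001], [-0.0, 1.0, 0.0], [0.001, 0.0, -1.0]]
force: [-0.3, 1.1, -0.0]
gripper_width: 0.0878
finger_force: 0.0
```

```bash
cat > m.py <<'E'
from h import *
import sys
def fit(z0,z1,R,ctr,n='wrist',name=None):
    c=cam(n); P=cloud(c)
    if name: save(c,name)
    m=(P[...,2]>z0)&(P[...,2]<z1)&(np.hypot(P[...,0]-ctr[0],P[...,1]-ctr[1])<.045)&(c['range_z']>0)
    t=P[m]; 
    (x,y),r=cv2.minEnclosingCircle(t[:,:2].astype(np.float32))
    # robust: silhouette midpoints from contour of mask cast on the plane
    print(n,len(t),'circle',round(x,4),round(y,4),'r',round(r,4),'box',(t.min(0)+t.max(0))[:2]/2,(t.max(0)-t.min(0))[:2],'z',np.percentile(t[:,2],[5,50,95]))
    return c,P,m
E
python3 - <<'E'
from m import *
c,P,m=fit(.082,.092,.025,(.504,.203),name='w2.png')
fit(.082,.092,.025,(.504,.203))
fit(.02,.065,.0295,(.504,.203))
print('tbl',np.median(P[150:250,240:320,2]), manip.state()['tool_pos'])
E
```

```text
wrist 591 circle 0.5066 0.2073 r 0.0249 box [0.50665117 0.20712791] [0.0492015 0.0486193] z [0.08242802 0.08545635 0.08674881]
wrist 585 circle 0.5066 0.207 r 0.0251 box [0.50643139 0.20703071] [0.04946702 0.04865983] z [0.08261068 0.08550465 0.08683567]
wrist 1587 circle 0.5052 0.2073 r 0.0297 box [0.50576433 0.20723488] [0.05801678 0.05850266] z [0.02017709 0.03726709 0.06225154]
tbl 0.0004294245937733754 [0.46910344 0.20758191 0.23660284]
```

View pics/w2.png

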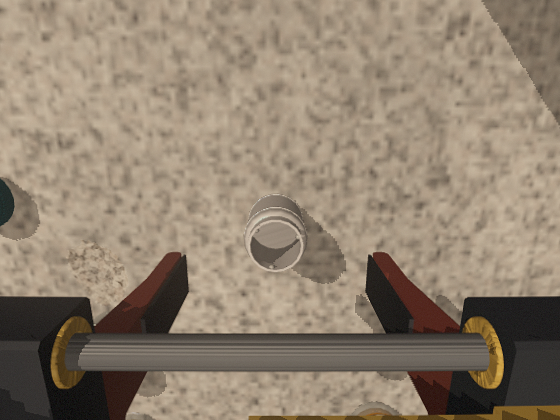

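The wrist view shows the shaker rim centred at about (275,245), clear of the fingers. The wrist camera puts it at (0.5065, 0.2070) and the overhead camera at (0.504, 0.2035). I'll resolve that 3 mm difference later by measuring the held cap with the same camera. Now over to the cap.

Converted, -0.04 m / 0.8 = -0.05, -0.035 m / 0.8 = -0.0438.

Request:
steer_hand:
  rows: [0.005,-0.05,0,0,0,0,0.005,-0.05,0,0,0,0,0.005,-0.05,0,0,0,0,0.005,-0.05,0,0,0,0,0.005,-0.05,0,0,0,0,0.005,-0.05,0,0,0,0,0.005,-0.05,0,0,0,0,0,-0.0438,0,0,0,0,0,0,0,0,0,0,0,0,0,0,0,0,0,0,0,0,0,0]

```text
time_s: 3.2
tool_pos: [0.4413, -0.1072, 0.2366]
eef_rot: [[-1.0, -0.0, -0.0], [-0.0, 1.0, 0.001], [0.0, 0.001, -1.0]]
force: [-0.0, 0.4, 0.4]
gripper_width: 0.0877
finger_force: 0.0
```

```bash
python3 - <<'E'
from m import *
c,P,m=fit(.027,.036,.0315,(.478,-.11),name='w3.png')
fit(.015,.036,.0315,(.478,-.11))
s=manip.state();print(s['tool_pos'])
# fingertip points in wrist cloud
t=s['tool_pos']
for sg in(-1,1):
    k=(c['range_z']>0)&(P[...,2]>t[2]-.02)&(P[...,2]<t[2]+.01)&(sg*(P[...,1]-t[1])>0)&(abs(P[...,1]-t[1])<.06)&(abs(P[...,0]-t[0])<.04)
    q=P[k]; print(sg,len(q),np.round(q.min(0)-t,4),np.round(q.max(0)-t,4))
E
```

```text
wrist 2725 circle 0.4815 -0.1067 r 0.0315 box [ 0.48134653 -0.10674443] [0.06241246 0.06237592] z [0.02906657 0.03064205 0.03186918]
wrist 2888 circle 0.4813 -0.1067 r 0.0319 box [ 0.48118352 -0.10668986] [0.06316103 0.06326864] z [0.0257786  0.03055612 0.03183923]
[ 0.44140645 -0.10706527  0.23660023]
-1 1070 [-0.011  -0.0521 -0.0151] [ 0.0113 -0.0426  0.01  ]
1 1075 [-0.0109  0.0444 -0.015 ] [0.0111 0.0539 0.01  ]
```

Converted, 0.035 m / 0.8 = 0.0438, -0.001 m / 0.8 = -0.0013.

Request:
steer_hand:
  rows: [-0.025,-0.0013,0.025,0,0,0,-0.0238,0,0.0438,0,0,0,0,0,0.0438,0,0,0,0,0,0.0438,0,0,0,0,0,0.0213,0,0,0,0,0,0,0,0,0,0,0,0,0,0,0]

```text
time_s: 4.0
tool_pos: [0.4807, -0.1087, 0.0949]
eef_rot: [[-1.0, -0.0, -0.0], [-0.0, 1.0, 0.0], [0.0, 0.0, -1.0]]
force: [-0.2, -0.5, 0.4]
gripper_width: 0.0878
finger_force: 0.0
```

```bash
python3 - <<'E'
from m import *
c,P,m=fit(.027,.036,.0315,(.48,-.108),name='w4.png')
s=manip.state();print(s['tool_pos'])
E
```

```text
wrist 7345 circle 0.4817 -0.1068 r 0.0316 box [ 0.48158356 -0.10657435] [0.0628427  0.06241185] z [0.02930621 0.03067375 0.03177503]
[ 0.48130641 -0.10915505  0.09556788]
```

View pics/w4.png

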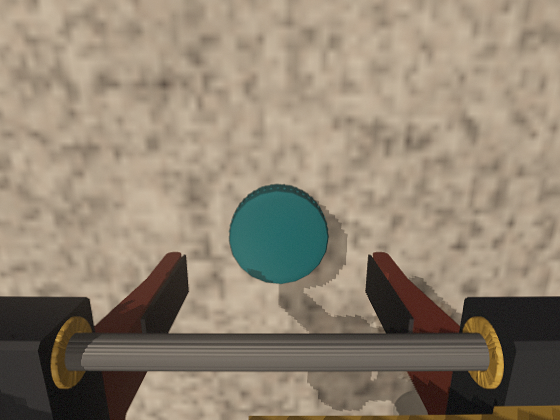

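The cap is centred at about (279,234), squarely between the fingers and within 2 mm of the TCP. I descend and close.

Converted, 0.03 m / 0.8 = 0.0375, 0.013 m / 0.8 = 0.0163.

Request:
steer_hand:
  rows: [0,0.0019,0.0375,0,0,0,0,0,0.0375,0,0,0,0,0,0.0163,0,0,0,0,0,0,0,0,0,0,0,0,0,0,0]

```text
time_s: 4.55
tool_pos: [0.4816, -0.1083, 0.0228]
eef_rot: [[-1.0, 0.001, 0.002], [0.001, 1.0, -0.001], [-0.002, -0.001, -1.0]]
force: [0.2, -0.3, 0.2]
gripper_width: 0.088
finger_force: 0.0
```

Request:
steer_hand:
  rows: [0,0,0,0,0,0,0,0,0,0,0,0,0,0,0,0,0,0,0,0,0,0,0,0,0,0,0,0,0,0,0,0,0,0,0,0,0,0,0,0,0,0,0,0,0,0,0,0]
  aperture: 0.05

```text
time_s: 5.35
tool_pos: [0.4809, -0.1081, 0.0223]
eef_rot: [[-1.0, 0.001, 0.001], [0.001, 1.0, -0.0], [-0.001, -0.0, -1.0]]
force: [-1.0, -0.1, 6.7]
gripper_width: 0.063
finger_force: 30.0
```

Converted, -0.03 m / 0.8 = -0.0375, -0.02 m / 0.8 = -0.025.

Request:
steer_hand:
  rows: [0,0,-0.0125,0,0,0,0,0,-0.025,0,0,0,0,0,-0.0375,0,0,0,0,0,-0.0375,0,0,0,0,0,-0.0375,0,0,0,0,0,-0.0375,0,0,0,0,0,-0.025,0,0,0,0,0,0,0,0,0,0,0,0,0,0,0,0,0,0,0,0,0]

```text
time_s: 6.35
tool_pos: [0.4794, -0.1076, 0.1904]
eef_rot: [[-1.0, 0.001, -0.002], [0.001, 1.0, 0.001], [0.002, 0.001, -1.0]]
force: [-0.3, 0.3, -1.6]
gripper_width: 0.063
finger_force: 30.0
```

```bash
python3 - <<'E'
from m import *
s=manip.state();t=s['tool_pos'];print(t,s['force'])
c=cam('wrist');save(c,'w5.png');P=cloud(c)
m=(abs(P[...,2]-t[2]-.009)<.02)&(np.hypot(P[...,0]-t[0],P[...,1]-t[1])<.04)
q=P[m];print(len(q),np.percentile(q[:,2]-t[2],[5,25,50,75,95]))
hsv=cv2.cvtColor(c['image'],cv2.COLOR_RGB2HSV)
mk=(cv2.inRange(hsv,(78,60,20),(100,255,255))>0)&m
q=P[mk];top=q[abs(q[:,2]-np.median(q[:,2]))<.002]
(x,y),r=cv2.minEnclosingCircle(top[:,:2].astype(np.float32));print(len(q),len(top),x-t[0],y-t[1],r,np.median(top[:,2])-t[2],(top.min(0)+top.max(0))/2-t,top.max(0)-top.min(0))
A=np.c_[top[:,:2],np.ones(len(top))];print('tilt',np.linalg.lstsq(A,top[:,2],rcond=None)[0][:2])
E
```

```text
[ 0.47941172 -0.10761187  0.19044519] [-0.27555323  0.30086684 -1.59364403]
17372 [-0.00174261  0.00772948  0.0083606   0.00894122  0.02072956]
14350 13016 -1.9696767505905655e-05 0.001107298675268889 0.03132139518857002 0.00838224029166526 [-0.00497881  0.0011073   0.00828383] [0.05195987 0.06243053 0.00395282]
tilt [ 0.00431433 -0.0005436 ]
```

View pics/w5.png

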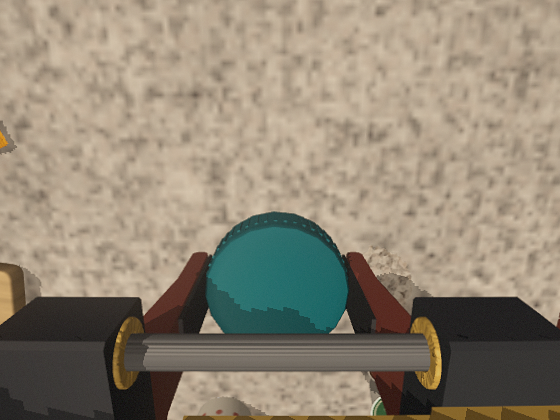

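The cap sits between the fingers at about (278,275), level and square to the TCP. Next I go just past the shaker to remeasure it by wrist camera, and I check in the scene view that the sieve lid is still in the cap.

Converted, 0.035 m / 0.8 = 0.0438, 0.014 m / 0.8 = 0.0175.

Request:
steer_hand:
  rows: [-0.0063,0.025,0,0,0,0,-0.0125,0.0438,0,0,0,0,-0.0138,0.0438,0,0,0,0,-0.0138,0.0438,0,0,0,0,-0.0138,0.0438,0,0,0,0,-0.0138,0.0438,0,0,0,0,-0.0138,0.0438,0,0,0,0,-0.0138,0.0438,0,0,0,0,-0.0063,0.0438,0,0,0,0,0,0.0175,0,0,0,0,0,0,0,0,0,0,0,0,0,0,0,0]

```text
time_s: 7.6
tool_pos: [0.5659, 0.2052, 0.1907]
eef_rot: [[-1.0, -0.0, -0.002], [-0.0, 1.0, -0.001], [0.002, -0.001, -1.0]]
force: [0.2, -0.0, -1.1]
gripper_width: 0.063
finger_force: 30.0
```

```bash
python3 - <<'E'
from m import *
fit(.082,.092,.025,(.506,.206),name='w6.png')
fit(.082,.092,.025,(.506,.206))
fit(.02,.065,.0295,(.506,.206))
t=manip.state()['tool_pos'];print(t)
c=cam('scene');cv2.imwrite('pics/s6.png',c['image'][...,::-1])
R=np.array(c['rotation']);p=R.T@(t-c['eye']);u,v=(p[:2]/p[2]*c['f']+[c['cx'],c['cy']]).astype(int);print(u,v)
a=cv2.resize(c['image'][v-30:v+50,u-40:u+40,::-1],(500,500),interpolation=cv2.INTER_CUBIC);cv2.imwrite('pics/s6c.png',a)
P=cloud(c);k=(np.hypot(P[...,0]-t[0],P[...,1]-t[1])<.04)&(P[...,2]<t[2]+.01)&(P[...,2]>t[2]-.05)
print('z hist',np.histogram(P[k][:,2]-t[2],np.arange(-.05,.011,.005)))
E
```

```text
wrist 888 circle 0.5066 0.2075 r 0.0248 box [0.50686958 0.20736526] [0.04857354 0.04902067] z [0.08291012 0.08558853 0.08682133]
wrist 897 circle 0.5067 0.2074 r 0.0249 box [0.50680297 0.20766518] [0.04927197 0.04904197] z [0.08286072 0.08558658 0.08679563]
wrist 1260 circle 0.5058 0.2072 r 0.03 box [0.50527505 0.20726258] [0.05748577 0.05856966] z [0.02004844 0.02048598 0.03433561]
[0.56628741 0.20464986 0.19126841]
220 126
z hist (array([ 0,  0,  0,  0,  0,  1,  5, 13, 24, 24, 36, 74]), array([-5.00000000e-02, -4.50000000e-02, -4.00000000e-02, -3.50000000e-02,
       -3.00000000e-02, -2.50000000e-02, -2.00000000e-02, -1.50000000e-02,
       -1.00000000e-02, -5.00000000e-03, -2.77555756e-17,  5.00000000e-03,
        1.00000000e-02]))
```

View pics/s6c.png

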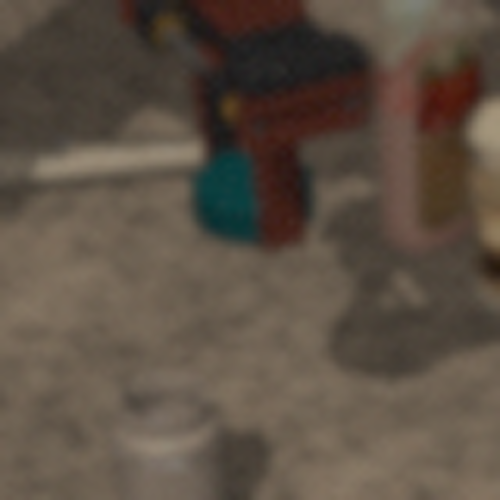

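View pics/w6.png

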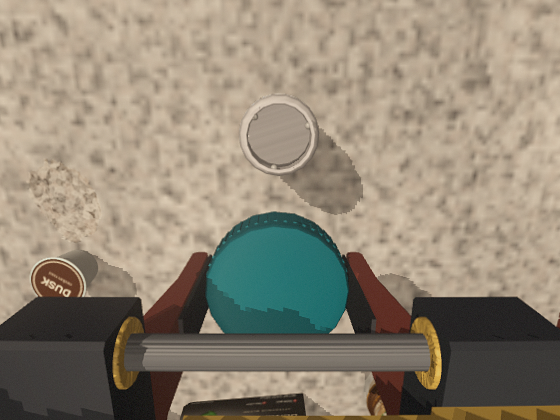

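The scene crop shows the cap held with clear space above the counter. The wrist view shows the shaker mouth at about (279,135), pod_brown at (60,280) far to the side, and the cap level. Both views agree on the shaker at (0.5065, 0.2065). I move over it, and check from the top that nothing was left at the lid's old spot.

Converted, 0.02 m / 0.8 = 0.025, 0.015 m / 0.8 = 0.0188.

Request:
steer_hand:
  rows: [0.0188,0.0013,0,0,0,0,0.025,0.0013,0,0,0,0,0.0188,0,0,0,0,0,0.0125,0,0,0,0,0,0,0,0.025,0,0,0,0,0,0.025,0,0,0,0,0,0.025,0,0,0,0,0,0.0088,0,0,0,0,0,0,0,0,0,0,0,0,0,0,0,0,0,0,0,0,0]

```text
time_s: 8.9
tool_pos: [0.5077, 0.2081, 0.1257]
eef_rot: [[-1.0, 0.001, 0.002], [0.001, 1.0, 0.0], [-0.002, 0.0, -1.0]]
force: [-1.1, 0.5, -1.4]
gripper_width: 0.0625
finger_force: 30.0
```

```bash
python3 - <<'E'
from m import *
c=cam('top');P=cloud(c);k=np.hypot(P[...,0]-.478,P[...,1]+.111)<.03
print('old spot z',P[k][:,2].min(),P[k][:,2].max(),k.sum()); s=manip.state();print(s['tool_pos'],s['force'])
E
```

```text
old spot z -0.00647959267045195 0.008487570230093944 297
[0.50763287 0.2081207  0.12564093] [ 0.4264802   0.29089107 -0.37181034]
```

Converted, 0.007 m / 0.8 = 0.0088, -0.0015 m / 0.8 = -0.0019.

Request:
steer_hand:
  rows: [0.0013,-0.0019,0,0,0,0,0,0,0.0088,0,0,0,0,0,0.0075,0,0,0,0,0,0.0063,0,0,0,0,0,0,0,0,0,0,0,0,0,0,0]

```text
time_s: 9.55
tool_pos: [0.5056, 0.2065, 0.1063]
eef_rot: [[-1.0, 0.001, -0.001], [0.001, 1.0, -0.0], [0.001, -0.0, -1.0]]
force: [0.4, -0.5, -1.4]
gripper_width: 0.0631
finger_force: 30.0
```

Request:
steer_hand:
  rows: [0,0,0.0038,0,0,0,0,0,0.0038,0,0,0,0,0,0,0,0,0]

```text
time_s: 9.85
tool_pos: [0.5055, 0.2064, 0.1003]
eef_rot: [[-1.0, 0.001, -0.001], [0.001, 1.0, -0.0], [0.001, -0.0, -1.0]]
force: [-0.3, -0.5, -0.8]
gripper_width: 0.0629
finger_force: 30.0
```

No contact so far and the plug is entering the mouth. I press on.

Converted, 0.002 m / 0.8 = 0.0025, 0.001 m / 0.8 = 0.0013.

Request:
steer_hand:
  rows: [0,0,0.0025,0,0,0,0,0,0.0025,0,0,0,0,0,0.0013,0,0,0,0,0,0,0,0,0]

```text
time_s: 10.25
tool_pos: [0.5054, 0.2064, 0.0953]
eef_rot: [[-1.0, 0.001, -0.001], [0.001, 1.0, -0.0], [0.001, -0.0, -1.0]]
force: [0.3, -0.9, -2.2]
gripper_width: 0.0629
finger_force: 30.0
```

Request:
steer_hand:
  rows: [0,0,0.0013,0,0,0,0,0,0.0013,0,0,0,0,0,0.0013,0,0,0,0,0,0,0,0,0]

```text
time_s: 10.65
tool_pos: [0.5057, 0.2065, 0.0925]
eef_rot: [[-1.0, 0.001, -0.0], [0.001, 1.0, -0.0], [0.0, -0.0, -1.0]]
force: [-0.4, 0.5, -0.1]
gripper_width: 0.0628
finger_force: 30.0
```

Converted, 0.001 m / 0.8 = 0.0013.

Request:
steer_hand:
  rows: [0,0,0.0013,0,0,0,0,0,0,0,0,0]

```text
time_s: 10.85
tool_pos: [0.5059, 0.2065, 0.0923]
eef_rot: [[-1.0, 0.001, 0.0], [0.001, 1.0, 0.0], [-0.0, 0.0, -1.0]]
force: [-1.9, -0.7, 4.6]
gripper_width: 0.0626
finger_force: 30.0
```

Request:
steer_hand:
  rows: [0,0,0.0013,0,0,0,0,0,0,0,0,0]

```text
time_s: 11.05
tool_pos: [0.506, 0.2066, 0.0922]
eef_rot: [[-1.0, 0.001, 0.001], [0.001, 1.0, 0.0], [-0.001, 0.0, -1.0]]
force: [-3.9, -1.9, 14.0]
gripper_width: 0.0627
finger_force: 30.0
```

Converted, 0.0007 m / 0.8 = 0.0009.

Request:
steer_hand:
  rows: [0,0,0.0009,0,0,0,0,0,0,0,0,0,0,0,0,0,0,0]

```text
time_s: 11.35
tool_pos: [0.506, 0.2066, 0.0922]
eef_rot: [[-1.0, 0.001, 0.001], [0.001, 1.0, 0.0], [-0.001, 0.0, -1.0]]
force: [-5.9, -1.3, 21.2]
gripper_width: 0.0626
finger_force: 30.0
```

Solidly seated: 21 N with no further travel, at the expected home height. Now I pull slowly straight up.

Converted, -0.002 m / 0.8 = -0.0025, -0.001 m / 0.8 = -0.0013.

Request:
steer_hand:
  rows: [0,0,-0.0025,0,0,0,0,0,-0.0013,0,0,0,0,0,-0.0013,0,0,0,0,0,-0.0013,0,0,0,0,0,-0.0013,0,0,0,0,0,-0.0013,0,0,0,0,0,-0.0013,0,0,0,0,0,-0.0013,0,0,0,0,0,-0.0013,0,0,0,0,0,0,0,0,0]

```text
time_s: 12.35
tool_pos: [0.5059, 0.2065, 0.1001]
eef_rot: [[-1.0, 0.001, 0.0], [0.001, 1.0, -0.0], [-0.0, -0.0, -1.0]]
force: [0.4, 0.6, -1.0]
gripper_width: 0.0627
finger_force: 30.0
```

```bash
python3 - <<'E'
from m import *
s=manip.state();print(s['tool_pos'],s['force'])
E
```

```text
[0.50587877 0.2065134  0.10014284] [ 0.40695309  0.59411163 -0.96875043]
```

Converted, -0.02 m / 0.8 = -0.025, -0.015 m / 0.8 = -0.0188.

Request:
steer_hand:
  rows: [0,0,-0.0063,0,0,0,0,0,-0.0125,0,0,0,0,0,-0.0188,0,0,0,0,0,-0.025,0,0,0,0,0,-0.025,0,0,0,0,0,-0.0188,0,0,0,0,0,0,0,0,0,0,0,0,0,0,0,0,0,0,0,0,0,0,0,0,0,0,0]

```text
time_s: 13.35
tool_pos: [0.5051, 0.2063, 0.184]
eef_rot: [[-1.0, 0.001, -0.002], [0.001, 1.0, -0.001], [0.002, -0.001, -1.0]]
force: [-0.4, 0.4, -1.5]
gripper_width: 0.0626
finger_force: 30.0
```

```bash
python3 - <<'E'
from m import *
c=cam('scene');P=cloud(c);k=(np.hypot(P[...,0]-.506,P[...,1]-.2065)<.035)&(P[...,2]<.12)&(P[...,2]>.01)
q=P[k];print('top z',np.percentile(q[:,2],[90,98,100]));t=q[q[:,2]>.08];print((t.min(0)+t.max(0))/2,t.max(0)-t.min(0))
R=np.array(c['rotation']);p=R.T@(np.array([.506,.2065,.11])-c['eye']);u,v=(p[:2]/p[2]*c['f']+[c['cx'],c['cy']]).astype(int)
cv2.imwrite('pics/s7.png',cv2.resize(c['image'][v-40:v+40,u-40:u+40,::-1],(500,500),interpolation=cv2.INTER_CUBIC))
s=manip.state();print(s['tool_pos'],s['force'],s['finger_force'])
E
```

```text
top z [0.09413111 0.09708547 0.09848173]
[0.50399267 0.20061221 0.08934638] [0.0522153  0.05229365 0.01827071]
[0.50515673 0.20629702 0.18405852] [-0.67281547  0.61779675  0.23280912] 29.999837083742023
```

View pics/s7.png

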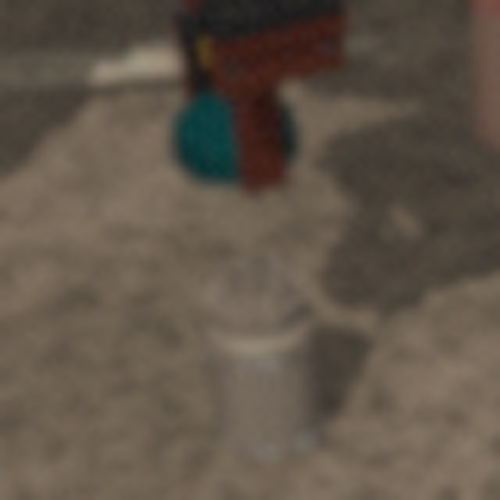

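The picture shows the sieve lid seated on the upright shaker at about (260,310), with its top measuring about 0.096 m as expected. The cap is held well clear above it at (235,135), with its rim at about 0.17 m. I hand in.

```bash
python3 -c "
from bench import manip, imaging, ticket
print(ticket.close_job())"
```

```text
the job is handed in; nothing more can be done
None
```

The sieve lid is pressed home in the shaker, which is still standing upright, and the cap alone is held about 80 mm above the lid; the job is handed in, though no verdict was shown.

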